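Measure the bore of a sensor housing with a depth rod

TASK

Find out how deep the blind bore in the ribbed aluminium housing is: lay the depth rod in the two cradles in front of the bore, nose towards the bore, and push it gently in until it bottoms. Then slide the rider along its rail until its steel pointer is level with the outer end of the rod's black head, so that the exposed length can be read, and leave the rod and rider there. Leave the other things on the bench where they are.

Things in the scene. Friction and masses are not known exactly. Their poses are not given: they have to be found in the camera images.
- fixture: The fixed depth fixture. Origin on the table right under the mouth of the bore; x axis points level out of the bore along its axis (pushing the rod in is -x), y across towards the rail, z up. Dark base plate 12 mm thick, x -104 to 270 mm, y -33 to 83 mm. Ribbed aluminium housing x -104 to 0, 65 mm wide, top at z 86 mm.
- bore_mouth (a point): The centre of the mouth of the blind bore, 45 mm above the table; axes as the fixture's. Bore 22 mm in diameter, level, depth different each time (34 to 58 mm). With the rod home its head's end stands 142 to 166 mm out from here, past the outer cradle.
- gap (a point): Middle of the gap between the two grey cradles, on the bore's axis, 77 mm out from the mouth, z 45 mm. Cradles 1 to 50 and 104 to 117 mm from the mouth: floor z 36 mm, side walls 22 mm apart, flares opening to about 50 mm at z 55 mm. A rod on the floors lies in line with the bore. Gap free to the base plate for fingers; the cradles stop fingers gripping in it from moving along.
- bore_floor (a point): The centre of the flat bottom of the bore (hidden inside the housing), on the bore's axis; the rod's nose face touches it when home. It does not give way.
- rod_nose (a point): The centre of the depth rod's nose face. The rod is loose, 200 mm long: a round steel pin 18 mm in diameter, 178 mm long, tapering over the last 10 mm to a 10 mm nose, then a black square head 18 x 18 x 22 mm. Lies flat on the bench at the start, mass about 0.25 kg, x axis from nose to head.
- rod_mid (a point): The middle of the rod's length, on its axis, 100 mm from the nose and 9 mm above its underside. The centre of mass is about 8 mm nearer the nose.
- rod_end (a point): The centre of the black head's flat outer end face, where the rod is pushed and where the exposed length is read; x axis points on outward from the rod.
- pointer (a point): The tip of the rider's pointer, in the middle of its 4 mm thickness: a steel blade 10 mm high that points across at the rod, tip 22 mm to the side of the rod's axis and at its height (z 45 mm), so it passes the rod without touching.
- rider_tab (a point): The centre of the upright black tab on the rider, for pushing or pinching: 22 mm along the rail, 14 mm across, 36 mm high, top at z 84 mm, over a 34 x 30 x 20 mm black block (z 30 to 50 mm). The tab is level with the pointer along the rail and 60 mm to the side (fixture +y) of the rod's axis.
- rider (a joint): Travel of the rider along its rail in m, 0 = outermost, growing as it slides towards the housing, to 0.125; the pointer is 0.240 minus this from the bore's mouth. Stays where it is left; friction about 2 N. Starts parked beyond where the reading will be.
- bar: Bystander: a plain square aluminium bar 150 x 18 x 18 mm, lying; origin under its centre. May have changed places with the rod.
- jar: Bystander: a small closed jar 40 mm across, 50 mm high; origin under its centre.
- spool: Bystander: a metal wire spool 64 mm across, 52 mm high, standing; origin under its centre.
- tray: Bystander: a divided grey tray 120 x 90 x 30 mm; origin under its centre.
- meter: Bystander: a red and black hand multimeter 85 x 180 x 49 mm, lying; origin under its centre.
- brush: Bystander: a cleaning brush lying on the bench; origin in it.
Things that resemble listed ones, but are neither listed nor needed, are in the scene too. Leave any green, orange or purple look-alike of the part that bears rod_nose alone.

How it is judged:
On the way, in this order (a step that is already met when the one before it is completed fails the run):
1. the rod is pushed into the bore until its nose is on the bottom (x of rod_nose in the frame of fixture below -0.03 m and x of rod_nose in the frame of bore_floor below 0.003 m and distance between rod_nose and bore_floor below 0.006 m and angle between the x axis of rod_mid and the x axis of fixture, either way round below 0.1 rad), for 0.2 s.
2. with the rod home, the pointer is level with the head's end (all of step 1 and x of pointer in the frame of rod_end between -0.004 and 0.004 m), for 0.2 s.
At the end, for the whole second after the job is handed in: The rod is in the bore, its nose within 3 mm of the bottom and its axis along the bore; the rider's pointer is within 4 mm, along the rail, of the outer end of the head; both at rest (all of step 2 and linear speed of rod below 0.01 m/s and velocity of joint rider between -0.01 and 0.01 m/s); the robot touches nothing.
It fails at once if the rod is rammed or dropped (over 60 N between rod and fixture) (contact force between rod and fixture above 60 N).
It fails at once if a bystander is moved more than 30 mm (distance of any of bar, jar, spool, tray, meter, brush from where it was at the start of the episode above 0.03 m).
It also fails if it takes over 58 s, if anything falls off the work surface, if the arm or the gripper's body presses on something with over 40 N, if the wrist force passes 120 N, or if a joint passes its speed limit or range.

ROBOT

A 7-joint arm with a two-finger parallel gripper is mounted at the origin on the work surface. World frame = base frame: x ahead of the robot, y to its left, z up, the work surface at z = 0. Lengths are in m, angles in rad, forces in N, time in s.
With the tool pointing down it reaches from about 0.425 to 0.95 m from the base axis. Payload 4.7 kg.
Tool frame: the origin (TCP) lies midway between the tips of the shut fingers; the grasp point (between the pads) lies 19 mm behind it; z points along the fingers, y is the line along which they close (so a half turn about z gives the same grasp; the last joint's range is limited). The gripper opens to 85 mm and grips with 20 to 120 N. Pads are 22 mm wide; open, the fingers measure 114 mm over their backs; the gripper's body (76 mm by 85 mm) begins 54 mm behind the grasp point. The pads swing forward as they close: fully open they stand 13 mm farther back than shut.
Start: joints at [1.131, 0.469, -0.049, 1.532, 0.024, 1.141, -0.082], TCP at [0.27, -0.619, 0.231] pointing down, gripper open.
Joint ranges: [-2.59, 2.59], [-0.33, 1.99], [-1.39, 1.29], [0.1, 2.45], [-1.04, 4.18], [0.21, 1.99], [-2.66, 2.66]. Speed limits (rad/s): [2.57, 2.57, 3.14, 3.14, 3.14, 3.14, 3.14].

INTERFACE

Orientations are given as a rotation vector (axis times angle).
In Python, from workcell import get_obs, read_camera, sign_off gives the robot as it stands. The module is installed in compiled form; this text tells all that it offers.
- The arm moves only by the tool send_rows, never from a script. Its argument "series" is a list of rows, each an object with "travel": the shift along the tool's x, y, z as a fraction of full scale, a list of three; "delta_rot": the turn, a rotation vector about the tool's x, y, z as a fraction of full scale, a list of three; "gripper": the closure, from 0 (fully open) to 1 (shut). In form: [{"travel": [tx, ty, tz], "delta_rot": [rx, ry, rz], "gripper": gripper}, ...]. A call has 1 to 12 rows; each row is the pose to reach, as a shift and turn from the pose commanded when the call began, along the tool's axes at that moment, turning the shorter way round; what a row does not reach only later rows make up. Full scale, the value 1, is 250 mm for a shift and 180 degrees for a turn. A row lasts 1/10 s, in which the tool goes at most 50 mm and 8.59 degrees, less where a joint would pass 70% of its speed; a pose out of reach is approached as far as the arm can. A call with a number of a shift or a turn outside -1 to 1 is refused whole. A call with a gripper value outside its range is refused whole. The fingers move at their own pace and stop on an object; "force" is the grip in N (left out, the last holds). Time passes only in rows, so rows that repeat a pose let the fingers close. It gives the time, the measured TCP pose, the force, the opening and the grip force at its end, in the units of the state.
- get_obs(): the state, without advancing time (a new reading comes with each control period).
- read_camera(name): name is "scene" or "side" or "wrist"; returns a dict with "color" (400x640x3 uint8, red, green, blue), "range_z" (400x640 float32, m along the optical axis (not along the pixel's ray), 0 where there is no reading), "K" (3x3 intrinsics, pixels), "rvec" (rotation vector, rad) and "tvec" (3), from world to camera coordinates, as OpenCV has them. Camera axes: x right, y down, z forward; pixel columns grow to the right and rows downward; lengths in m; the calibration is good to about 2 mm. The wrist camera is an equidistant fisheye: a pixel r from the principal point sees the ray r / f radians off the axis. A picture is of the moment at which its call begins.
- sign_off(): hands the job in; it is judged then, once.
The state is a dict: "t": time; "joint_positions": joint angles; "qd": joint speeds; "joint_torque": joint torques, N m; "ee_pos": TCP position; "orientation": TCP orientation; "contact_force": force on the tool from outside, world axes, zero at the start; "torque": the same for the moment, N m; "finger_gap": finger opening in m; "grasp_force": force on a finger pad.
Only numpy, scipy, OpenCV 4.12 (cv2) and the standard library are available. Lean on these libraries where they do the work, as an engineer would, in place of code of your own. Each camera call takes 0.05 s, during which the arm holds its last target. There are 200 camera calls.

## Working session

There is one attempt and no reset: what is moved stays moved. The work goes in short steps, Python scripts to look and compute and a tool call to move; the robot and the scene stay as the last step left them, time stands still between calls to the robot, and variables do not carry over. Pictures are saved under pics/ and viewed, at most 10 in all, crops included, and the job is handed in when it is done.

Besides the shell and the picture viewer there is one more tool, called after "Request:" as name(argument=value, ...), one argument or row to a line, values as JSON. send_rows: Moves the arm, as the interface text tells. Shift numbers are shares of 250 mm and turn numbers shares of 180 degrees, none past 1 either way. Its arguments: {"type":"object","properties":{"series":{"type":"array"},"force":{"type":"number"}},"required":["series"]}

```bash
mkdir -p pics; cat > h.py <<'E'
import numpy as np, cv2
from workcell import get_obs, read_camera
from scipy.spatial.transform import Rotation as R
def cam(n):
    c=read_camera(n); c['R']=R.from_rotvec(np.array(c['rvec']).ravel()).as_matrix(); c['t']=np.array(c['tvec']).ravel(); c['n']=n; return c
def ray(c,u,v):
    K=c['K']; x=(u-K[0,2])/K[0,0]; y=(v-K[1,2])/K[1,1]
    if c['n']=='wrist':
        r=np.hypot(x,y); s=np.sin(r)/max(r,1e-9); d=np.array([x*s,y*s,np.cos(r)])
    else: d=np.array([x,y,1.])
    return -c['R'].T@c['t'], c['R'].T@d
def onz(c,u,v,z):
    o,d=ray(c,u,v); return o+d*(z-o[2])/d[2]
def dep(c,u,v):
    o,d=ray(c,u,v); z=(c['R']@d)[2]; return o+d*c['range_z'][int(v),int(u)]/z
def save(c,f,crop=None,s=1):
    im=c['color'][:,:,::-1]
    if crop: im=im[crop[1]:crop[3],crop[0]:crop[2]]
    cv2.imwrite(f,cv2.resize(im,None,fx=s,fy=s,interpolation=cv2.INTER_CUBIC))
E
python3 - <<'E'
from h import *
import pickle
C={n:cam(n) for n in ('scene','side','wrist')}
pickle.dump(C,open('c0.pkl','wb'))
for n in C: save(C[n],f'pics/{n}0.png'); print(n,C[n]['K'].ravel(),-C[n]['R'].T@C[n]['t'])
print(get_obs())
E
```

```text
scene [367.82215546   0.         313.42785711   0.         367.82215546
 198.86238262   0.           0.           1.        ] [ 0.87749596 -0.62784793  0.76559117]
side [369.52800276   0.         318.32653214   0.         369.52800276
 194.65010486   0.           0.           1.        ] [-0.06628692  0.72585092  0.70182611]
wrist [309.70691629   0.         321.48339157   0.         309.70691629
 205.42986321   0.           0.           1.        ] [ 0.33137573 -0.59060291  0.37348057]
{'t': 0.15, 'joint_positions': array([ 1.13111267,  0.46927617, -0.04858034,  1.53341913,  0.02409333,
        1.14102454, -0.08228508]), 'qd': array([ 9.55129120e-05, -3.81677802e-03, -1.06054883e-03, -5.65039963e-03,
        3.86286695e-04,  2.30429649e-04,  5.91315362e-05]), 'joint_torque': array([ 9.83848258e-04, -5.10764301e+01, -4.65137861e-02, -2.37979156e+01,
        1.07535016e-02,  5.39252753e-03,  4.66999772e-08]), 'ee_pos': array([ 0.26937453, -0.61842502,  0.23048914]), 'orientation': array([-3.07408487e+00, -6.40462567e-01,  5.70645159e-04]), 'contact_force': array([ 0.222012  , -0.70996105,  1.01296227]), 'torque': array([0.01733257, 0.01492271, 0.01067451]), 'grasp_force': 0.0, 'finger_gap': 0.08545324602168276}
```

View pics/scene0.png

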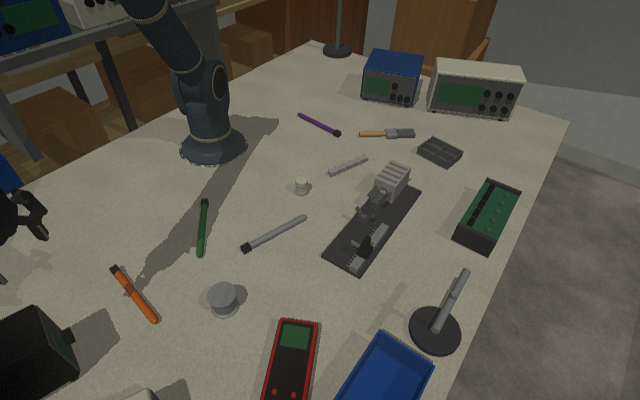

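View pics/side0.png

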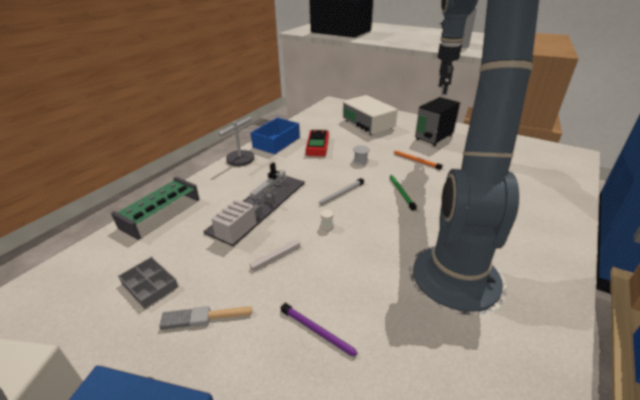

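The scene view shows the candidates for the rod. They are the steel pin with a black head at (247,247)–(305,217), green at (203,227), orange at (135,293), purple at (320,124), and a plain headless bar at (348,165). Only the steel one fits. In the side view it lies at (320,203)–(362,182). The fixture is at scene (372,225), with its housing at the upper right end. I'll confirm this in a crop.

```bash
python3 - <<'E'
from h import *
import pickle
C=pickle.load(open('c0.pkl','rb'))
save(C['scene'],'pics/crop1.png',(230,145,430,285),4)
s=C['scene'];d=C['side']
print('rod head',onz(s,245,248,.009),'nose',onz(s,305,217,.009))
print('side head',onz(d,363,181,.009),'nose',onz(d,320,203,.009))
for u,v in ((322,255),(359,275),(421,187)): print(onz(s,u,v,.012),dep(s,u,v))
E
```

```text
rod head [ 0.40112757 -0.25871879  0.009     ] nose [ 0.45700526 -0.07950662  0.009     ]
side head [ 0.3922049  -0.26304981  0.009     ] nose [ 0.45047251 -0.07597391  0.009     ]
[ 0.5718574  -0.15808051  0.012     ] [ 0.57175585 -0.15792442  0.01174962]
[ 0.67750115 -0.15179689  0.012     ] [ 0.67770562 -0.1522836   0.01277046]
[0.66155224 0.23107555 0.012     ] [0.65849943 0.2432182  0.00134643]
```

View pics/crop1.png

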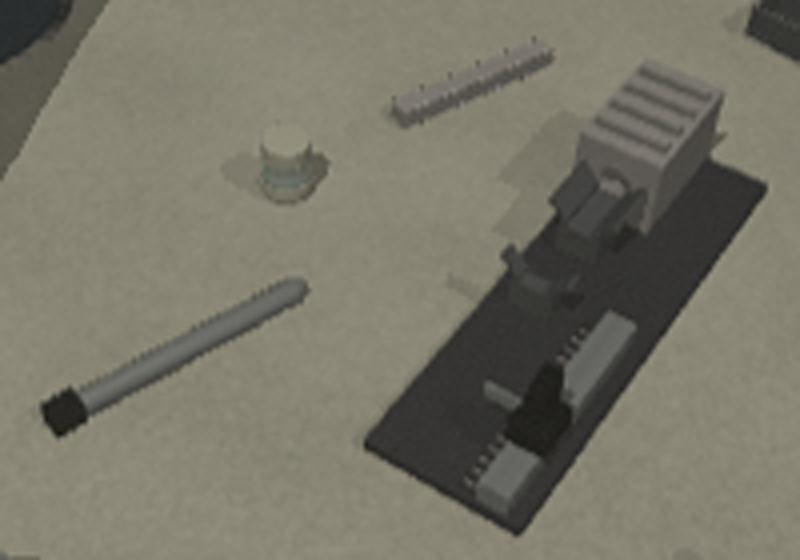

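The crop confirms it: the steel pin's black head is at scene (246,248) and its nose at (305,217). The housing, with its bore facing the cradles, is at the far end of the fixture, and the rider (black tab) is parked at the near end. Next I'll compute both poses and a target over the rod.

```bash
cat >> h.py <<'E'
def go(p,xdir):
    """shift/turn numbers to bring TCP to p, tool down, tool x along the horizontal xdir (or its opposite, closer one)"""
    o=get_obs(); A=R.from_rotvec(o['orientation']); x=np.array([xdir[0],xdir[1],0.]);x/=np.linalg.norm(x)
    best=None
    for s in (1,-1):
        z=np.array([0,0,-1.]); B=R.from_matrix(np.c_[s*x,np.cross(z,s*x),z]); rv=(A.inv()*B).as_rotvec()
        if best is None or np.linalg.norm(rv)<np.linalg.norm(best): best=rv
        print('q7',o['joint_positions'][6].round(2),'rot',(rv/np.pi).round(4), 'deg',np.degrees(rv).round(1))
    d=A.inv().apply(np.array(p)-o['ee_pos'])
    print('travel',(d/.25).round(4),'|d|',np.linalg.norm(d).round(3))
    return best
E
python3 - <<'E'
from h import *
import pickle
C=pickle.load(open('c0.pkl','rb'));s=C['scene'];d=C['side']
M=np.array([[270,-33],[270,83],[-104,83]])/1e3
P=np.array([onz(s,*p,.012)[:2] for p in ((321.2,255.7),(360,278.7),(421.7,191.5))])
print(P)
# rigid fit
mc,pc=M.mean(0),P.mean(0);H=(M-mc).T@(P-pc);a=np.arctan2(H[0,1]-H[1,0],H[0,0]+H[1,1])
Rt=np.array([[np.cos(a),-np.sin(a)],[np.sin(a),np.cos(a)]]);o=pc-Rt@mc
print('fix',o,np.degrees(a),P-(o+M@Rt.T)); print('gap',o+Rt@[.077,0])
A=R.from_rotvec(get_obs()['orientation']).as_matrix();print(A.round(3))
go([.43,-.16,.25],[.056,.183])
E
```

```text
[[ 0.57152843 -0.16107096]
 [ 0.68490519 -0.15923485]
 [ 0.6717858   0.21397801]]
fix [0.59313012 0.1081753 ] -87.90775061250373 [[ 0.001519    0.00177853]
 [-0.0010269  -0.00062036]
 [-0.00049211 -0.00115817]]
gap [0.59594128 0.03122663]
[[ 0.917  0.399 -0.001]
 [ 0.399 -0.917  0.001]
 [-0.    -0.002 -1.   ]]
q7 -0.08 rot [-5.000e-04 -2.000e-04 -2.747e-01] deg [ -0.1  -0.  -49.4]
q7 -0.08 rot [-2.000e-04  6.000e-04  7.253e-01] deg [-0.000e+00  1.000e-01  1.306e+02]
travel [ 1.3213 -1.4247 -0.0759] |d| 0.486
```

Request:
send_rows(
  series=[
    {"travel": [0.14,-0.14,0],"delta_rot": [0,0,-0.046],"gripper": 0},
    {"travel": [0.28,-0.29,0],"delta_rot": [0,0,-0.092],"gripper": 0},
    {"travel": [0.41,-0.44,0],"delta_rot": [0,0,-0.137],"gripper": 0},
    {"travel": [0.54,-0.58,0],"delta_rot": [0,0,-0.183],"gripper": 0},
    {"travel": [0.68,-0.73,0],"delta_rot": [0,0,-0.229],"gripper": 0},
    {"travel": [0.82,-0.88,0],"delta_rot": [0,0,-0.275],"gripper": 0},
    {"travel": [0.82,-0.88,0],"delta_rot": [0,0,-0.275],"gripper": 0},
  ],
)

```text
t: 0.85
ee_pos: [0.3724, -0.3283, 0.2316]
orientation: [-2.512, -1.885, -0.003]
contact_force: [0.9, 0.4, 0.9]
finger_gap: 0.0855
grasp_force: 0.0
```

```bash
python3 -c "
from h import *
go([.43,-.16,.24],[.056,.183]); o=get_obs();print(o['t'],o['ee_pos'])"
```

```text
q7 0.28 rot [ 0.     -0.0008  0.0043] deg [ 0.  -0.1  0.8]
q7 0.28 rot [ 1.200e-03  1.000e-04 -9.957e-01] deg [   0.2    0.  -179.2]
travel [ 0.711   0.0331 -0.032 ] |d| 0.178
0.85 [ 0.37238526 -0.32833169  0.23156232]
```

Request:
send_rows(
  series=[
    {"travel": [0.15,0,-0.02],"delta_rot": [0,0,0],"gripper": 0},
    {"travel": [0.33,0.02,-0.03],"delta_rot": [0,0,0.004],"gripper": 0},
    {"travel": [0.5,0.03,-0.03],"delta_rot": [0,0,0.004],"gripper": 0},
    {"travel": [0.6,0.03,-0.03],"delta_rot": [0,0,0.004],"gripper": 0},
    {"travel": [0.6,0.03,-0.03],"delta_rot": [0,0,0.004],"gripper": 0},
    {"travel": [0.6,0.03,-0.03],"delta_rot": [0,0,0.004],"gripper": 0},
  ],
)

```text
t: 1.45
ee_pos: [0.4205, -0.1944, 0.2387]
orientation: [2.536, 1.854, -0.001]
contact_force: [0.2, -0.2, 0.3]
finger_gap: 0.0857
grasp_force: 0.0
```

```bash
python3 - <<'E'
from h import *
import pickle
c=cam('wrist'); pickle.dump(c,open('w1.pkl','wb')); save(c,'pics/w1.png',s=1.25); print(get_obs()['ee_pos'])
E
```

```text
[ 0.42022162 -0.19516481  0.23869399]
```

View pics/w1.png

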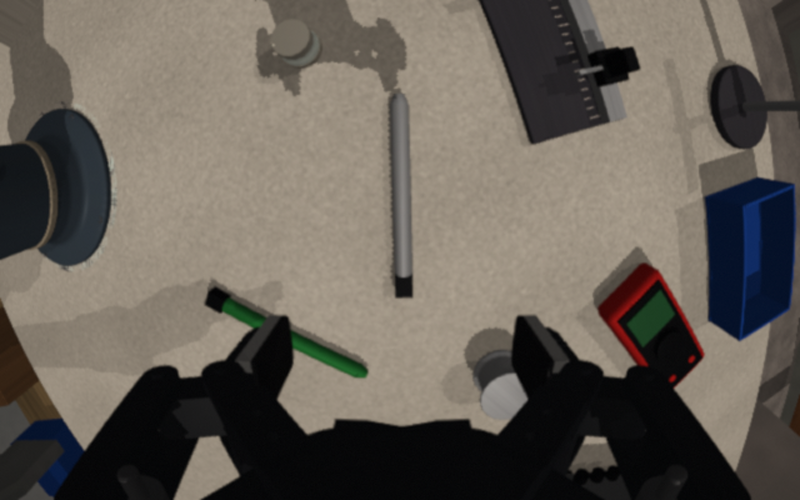

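The wrist view shows the rod with its nose at (399,93) and its head end at (403,297), enlarged ×1.25. It is nearly aligned with the tool. I'll triangulate against the scene view.

```bash
cat >> h.py <<'E'
def tri(c1,p1,c2,p2):
    o1,d1=ray(c1,*p1);o2,d2=ray(c2,*p2);d1/=np.linalg.norm(d1);d2/=np.linalg.norm(d2)
    A=np.c_[d1,-d2];k=np.linalg.lstsq(A,o2-o1,rcond=None)[0];a=o1+k[0]*d1;b=o2+k[1]*d2
    return (a+b)/2,np.linalg.norm(a-b)
E
python3 - <<'E'
from h import *
import pickle
C=pickle.load(open('c0.pkl','rb'));s=C['scene'];w=pickle.load(open('w1.pkl','rb'))
print(tri(w,(319.2,75),s,(305,216.5)),tri(w,(322.8,237),s,(245,248)))
n=onz(w,319.2,75,.009);h=onz(w,322.8,237,.009);print(n,h,np.linalg.norm(n-h))
print('depths',dep(w,320,110),dep(w,321,160))
u=(h-n)/np.linalg.norm(h-n);g=n+u*.083;print('grasp',g,'hdg',np.degrees(np.arctan2(-u[1],-u[0])))
g[2]=.004;go(g,-u[:2])
E
```

```text
(array([ 0.45454144, -0.0749804 ,  0.00572983]), np.float64(0.0016413441406624614)) (array([ 0.40208413, -0.26384931,  0.01669139]), np.float64(0.007765148984202422))
[ 0.45498793 -0.07485411  0.009     ] [ 0.39787679 -0.2690653   0.009     ] 0.20243434883926856
depths [ 0.44294061 -0.1159826   0.01788909] [ 0.42615609 -0.17257607  0.0178196 ]
grasp [ 0.43157182 -0.15448254  0.009     ] hdg 73.61312169912851
q7 -0.04 rot [-0.0001  0.0002 -0.0077] deg [-0.   0.  -1.4]
q7 -0.04 rot [3.000e-04 1.000e-04 9.923e-01] deg [1.000e-01 0.000e+00 1.786e+02]
travel [ 0.1694 -0.0063  0.9387] |d| 0.238
```

Request:
send_rows(
  series=[
    {"travel": [0.17,-0.006,0.1],"delta_rot": [0,0,-0.0077],"gripper": 0},
    {"travel": [0.17,-0.006,0.3],"delta_rot": [0,0,-0.0077],"gripper": 0.3},
    {"travel": [0.17,-0.006,0.5],"delta_rot": [0,0,-0.0077],"gripper": 0.3},
    {"travel": [0.17,-0.006,0.68],"delta_rot": [0,0,-0.0077],"gripper": 0.3},
    {"travel": [0.17,-0.006,0.8],"delta_rot": [0,0,-0.0077],"gripper": 0.3},
    {"travel": [0.17,-0.006,0.88],"delta_rot": [0,0,-0.0077],"gripper": 0.3},
    {"travel": [0.17,-0.006,0.93],"delta_rot": [0,0,-0.0077],"gripper": 0.3},
    {"travel": [0.17,-0.006,0.94],"delta_rot": [0,0,-0.0077],"gripper": 0.3},
    {"travel": [0.17,-0.006,0.94],"delta_rot": [0,0,-0.0077],"gripper": 0.3},
  ],
)

```text
t: 2.4
ee_pos: [0.4324, -0.1538, 0.004]
orientation: [2.515, 1.882, 0.0]
contact_force: [0.3, 0.3, -0.4]
finger_gap: 0.0598
grasp_force: 0.0
```

Request:
send_rows(
  force=60,
  series=[
    {"travel": [0,0,0],"delta_rot": [0,0,0],"gripper": 1},
    {"travel": [0,0,0],"delta_rot": [0,0,0],"gripper": 1},
    {"travel": [0,0,0],"delta_rot": [0,0,0],"gripper": 1},
    {"travel": [0,0,0],"delta_rot": [0,0,0],"gripper": 1},
    {"travel": [0,0,0],"delta_rot": [0,0,0],"gripper": 1},
  ],
)

```text
t: 2.9
ee_pos: [0.4326, -0.1534, 0.0049]
orientation: [2.513, 1.883, 0.001]
contact_force: [-0.7, 0.1, 7.0]
finger_gap: 0.0152
grasp_force: 58.5
```

Request:
send_rows(
  series=[
    {"travel": [0,0,-0.04],"delta_rot": [0,0,0],"gripper": 1},
    {"travel": [0,0,-0.15],"delta_rot": [0,0,0],"gripper": 1},
    {"travel": [0,0,-0.3],"delta_rot": [0,0,0],"gripper": 1},
    {"travel": [0,0,-0.45],"delta_rot": [0,0,0],"gripper": 1},
    {"travel": [0,0,-0.55],"delta_rot": [0,0,0],"gripper": 1},
    {"travel": [0,0,-0.6],"delta_rot": [0,0,0],"gripper": 1},
    {"travel": [0,0,-0.6],"delta_rot": [0,0,0],"gripper": 1},
  ],
)

```text
t: 3.6
ee_pos: [0.4327, -0.1533, 0.1552]
orientation: [2.512, 1.882, 0.002]
contact_force: [-0.3, -0.9, -3.2]
finger_gap: 0.0153
grasp_force: 59.5
```

```bash
python3 - <<'E'
from h import *
import pickle
c={n:cam(n) for n in('scene','side','wrist')}; pickle.dump(c,open('c2.pkl','wb'))
a=cv2.resize(c['scene']['color'][130:290,220:440],None,fx=3.6,fy=3.6,interpolation=2)[:,:,::-1]
cv2.imwrite('pics/s2.png',a)
save(c['wrist'],'pics/w2.png',s=1.25)
print(get_obs()['ee_pos'],get_obs()['contact_force'])
E
```

```text
[ 0.43081116 -0.15280178  0.15241503] [ 0.21185496  0.41393963 -3.28189426]
```

View pics/w2.png

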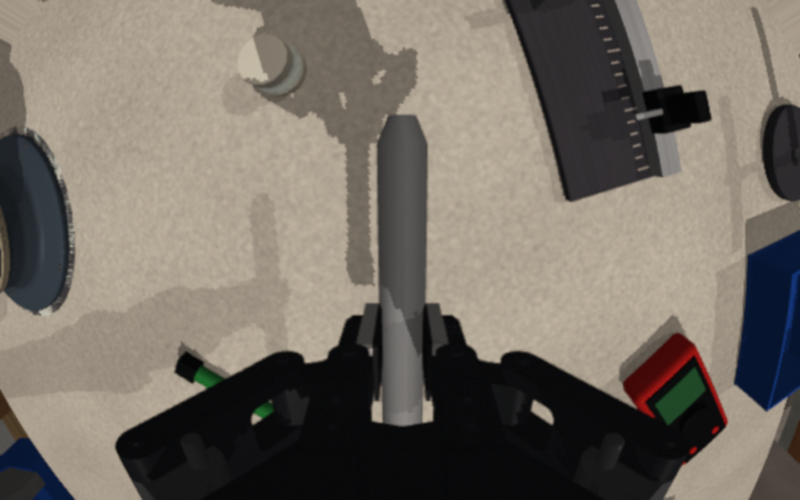

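View pics/s2.png

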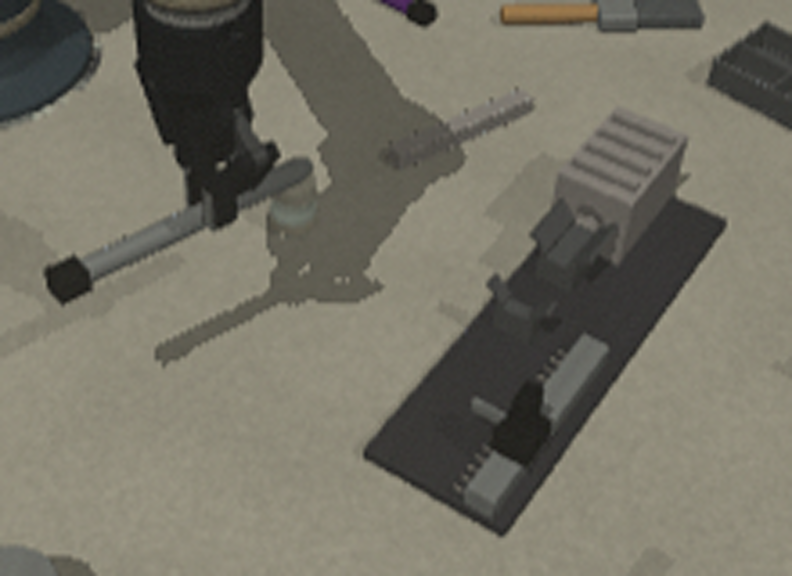

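The wrist view shows the rod held straight, with its nose at (403,118) of the ×1.25 view. The scene crop shows it level above the bench. Next come the rod's pose in the hand and a fit of the fixture from depth points.

```bash
cat >> h.py <<'E'
def cloud(c):
    v,u=np.mgrid[0:400,0:640];K=c['K'];Z=c['range_z'];x=(u-K[0,2])/K[0,0];y=(v-K[1,2])/K[1,1]
    if c['n']=='wrist':
        r=np.hypot(x,y)+1e-9;q=np.tan(np.minimum(r,1.5))/r;x=x*q;y=y*q
    P=np.stack([x*Z,y*Z,Z],-1).reshape(-1,3)-c['t'];P=P@c['R'];P[Z.ravel()<=0]=np.nan
    return P.reshape(400,640,3)
E
python3 - <<'E'
from h import *
import pickle
C=pickle.load(open('c2.pkl','rb'));C0=pickle.load(open('c0.pkl','rb'))
for i in range(2):
    o=get_obs();print(o['ee_pos'])
A=R.from_rotvec(o['orientation']).as_matrix();p=o['ee_pos']
P=cloud(C['wrist'])
for v in (100,120,150,180,220,250): print(v,((P[v,322]-p)@A).round(4),P[v,322].round(4))
print('nose ray at z .145+', ((onz(C['wrist'],322.4,94,p[2]+.005)-p)@A).round(4))
for n in('scene','side'):
    Q=cloud(C0[n]).reshape(-1,3);col=C0[n]['color'].reshape(-1,3)
    m=(np.abs(Q[:,2]-.086)<.006)&(Q[:,0]>.5)&(Q[:,0]<.7)&(Q[:,1]>.05)&(Q[:,1]<.3)
    r=cv2.minAreaRect((Q[m,:2]*1000).astype(np.float32));print(n,m.sum(),np.median(Q[m,2]),r)
    m=(np.abs(Q[:,2]-.012)<.005)&(Q[:,0]>.5)&(Q[:,0]<.75)&(Q[:,1]>-.25)&(Q[:,1]<.3)&(col.max(1)<75)
    r=cv2.minAreaRect((Q[m,:2]*1000).astype(np.float32));print(' plate',m.sum(),np.median(Q[m,2]),r)
E
```

```text
[ 0.43081116 -0.15280178  0.15241503]
[ 0.43081116 -0.15280178  0.15241503]
100 [ 0.0776 -0.0003 -0.0124] [ 0.4523 -0.0782  0.1649]
120 [ 0.0691 -0.0003 -0.0151] [ 0.45   -0.0864  0.1675]
150 [ 0.0565 -0.0003 -0.014 ] [ 0.4464 -0.0985  0.1664]
180 [ 0.0434 -0.0003 -0.0125] [ 0.4428 -0.1111  0.1649]
220 [ 0.026  -0.0003 -0.0146] [ 0.4379 -0.1278  0.167 ]
250 [ 0.0116 -0.0002 -0.0146] [ 0.4339 -0.1416  0.167 ]
nose ray at z .145+ [ 0.0808 -0.0001 -0.005 ]
scene 251 0.08502812030226932 ((588.74755859375, 161.33389282226562), (102.61796569824219, 60.01167297363281), 87.97590637207031)
 plate 2777 0.012765538539084218 ((618.876953125, 27.832138061523438), (114.73654174804688, 371.87152099609375), 1.7305628061294556)
side 197 0.08467914515944207 ((586.8843383789062, 165.6023406982422), (57.748355865478516, 94.74947357177734), 3.297560453414917)
 plate 230 0.011062737752572077 ((605.5421752929688, 37.96739196777344), (361.84344482421875, 104.8512954711914), 89.98321533203125)
```

```bash
cat >> h.py <<'E'
def fx(o,deg):
    a=np.radians(deg); return np.array(o),np.array([np.sin(a),-np.cos(a)]),np.array([np.cos(a),np.sin(a)])
E
python3 - <<'E'
from h import *
o,x,y=fx([.5915,.1093],1.95)
p=o+x*.087; go([*p,.155],-x)
E
```

```text
q7 -0.19 rot [-0.001  -0.0002 -0.1014] deg [ -0.2  -0.  -18.2]
q7 -0.19 rot [-3.000e-04  1.400e-03  8.986e-01] deg [-1.000e-01  2.000e-01  1.618e+02]
travel [ 0.8562  0.4316 -0.0115] |d| 0.24
```

Request:
send_rows(
  series=[
    {"travel": [0.1,0.05,-0.02],"delta_rot": [0,0,-0.01],"gripper": 1},
    {"travel": [0.24,0.12,-0.02],"delta_rot": [0,0,-0.03],"gripper": 1},
    {"travel": [0.4,0.2,-0.02],"delta_rot": [0,0,-0.05],"gripper": 1},
    {"travel": [0.56,0.28,-0.02],"delta_rot": [0,0,-0.07],"gripper": 1},
    {"travel": [0.7,0.35,-0.02],"delta_rot": [0,0,-0.09],"gripper": 1},
    {"travel": [0.8,0.4,-0.02],"delta_rot": [0,0,-0.1],"gripper": 1},
    {"travel": [0.856,0.431,-0.02],"delta_rot": [-0.001,0,-0.1014],"gripper": 1},
    {"travel": [0.856,0.431,-0.02],"delta_rot": [-0.001,0,-0.1014],"gripper": 1},
    {"travel": [0.856,0.431,-0.02],"delta_rot": [-0.001,0,-0.1014],"gripper": 1},
  ],
)

```text
t: 4.65
ee_pos: [0.5943, 0.0209, 0.1574]
orientation: [2.184, 2.257, -0.002]
contact_force: [-0.2, 0.1, -3.9]
finger_gap: 0.0155
grasp_force: 59.5
```

```bash
python3 - <<'E'
from h import *
import pickle
c=cam('wrist'); s=cam('scene');pickle.dump((c,s),open('w3.pkl','wb')); save(c,'pics/w3.png',s=1.25)
o=get_obs();print(o['ee_pos'],o['contact_force'])
P=cloud(c).reshape(-1,3)
f,x,y=fx([.5915,.1093],1.95)
L=np.c_[(P[:,:2]-f)@x,(P[:,:2]-f)@y,P[:,2]]
m=(abs(L[:,2]-.086)<.003)&(L[:,0]<.02)&(L[:,0]>-.14)&(abs(L[:,1])<.05)
r=cv2.minAreaRect((L[m,:2]*1000).astype(np.float32));print('house',m.sum(),np.median(L[m,2]),r, np.percentile(L[m,0],[1,99]),np.percentile(L[m,1],[1,99]))
m=(abs(L[:,2]-.012)<.004)&(L[:,0]<.29)&(L[:,0]>-.12)&(L[:,1]>-.05)&(L[:,1]<.1)&(c['color'].reshape(-1,3).max(1)<80)
r=cv2.minAreaRect((L[m,:2]*1000).astype(np.float32));print('plate',m.sum(),r)
E
```

```text
[0.59439879 0.02010104 0.1580642 ] [ 0.48477732  0.2574584  -3.56064998]
house 2225 0.08591526891818108 ((-43.32729721069336, -0.7804756164550781), (52.913204193115234, 55.510990142822266), 0.020632021129131317) [-0.06904883 -0.01717573] [-0.02775702  0.02579354]
plate 12707 ((79.59675598144531, 23.389915466308594), (113.85175323486328, 367.61138916015625), 89.87736511230469)
```

View pics/w3.png

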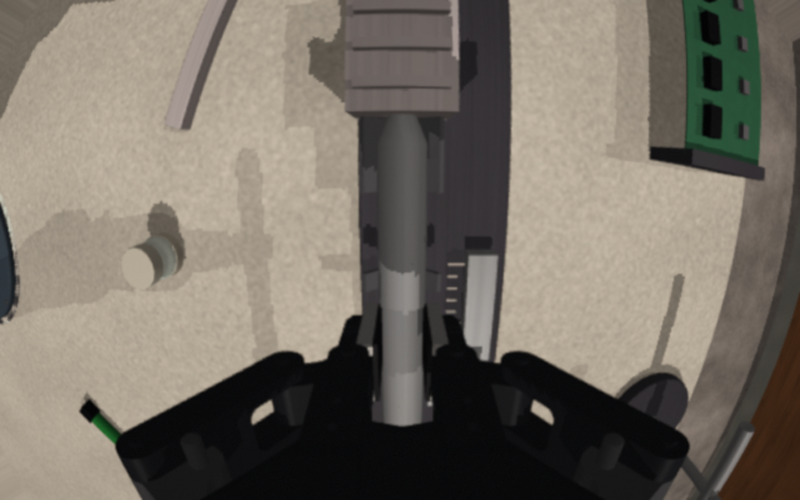

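The wrist view shows the housing's front edge spanning (347..460, 113), so its centre column is 403. The rod is at column 403 and the cradle flares are symmetric about 402. I'll check this numerically.

```bash
python3 - <<'E'
from h import *
import pickle
c,s=pickle.load(open('w3.pkl','rb'))
o=get_obs();A=R.from_rotvec(o['orientation']).as_matrix();p=o['ee_pos']
f,x,y=fx([.5915,.1093],1.95)
def loc(q): return np.round([(q[:2]-f)@x*1e3,(q[:2]-f)@y*1e3,q[2]*1e3],1)
print('tcp',loc(p),'toolx',np.degrees(np.arctan2(A[1,0],A[0,0])),A[2].round(4))
for u,v,z in ((347,112,.086),(460,110,.086),(363,180,.055),(443,180,.055)): print(loc(onz(c,u/1.25,v/1.25,z)))
print('nose',loc(onz(c,403/1.25,118/1.25,p[2]+.005)))
# vertical profile along the axis of housing front; lateral edges of housing by color row
g=cv2.cvtColor(c['color'],cv2.COLOR_RGB2GRAY).astype(int)
for row in (60,75,84): 
    d=np.diff(g[row]);print(row,[ (i,d[i]) for i in range(265,385) if abs(d[i])>12])
P=cloud(c)
for v in range(76,100,3): print(v,[loc(P[v,u]).tolist() for u in (290,355)])
E
```

```text
tcp [ 8.920e+01 -1.000e-01  1.581e+02] toolx 91.82012657893958 [-0.0021  0.001  -1.    ]
[ -2.8 -30.7  86. ]
[-4.  31.1 86. ]
[ 37.7 -25.3  55. ]
[37.7 25.4 55. ]
nose [  7.6  -0.3 163.1]
60 [(366, np.int64(-29)), (367, np.int64(-23))]
75 [(267, np.int64(-16)), (268, np.int64(-16)), (366, np.int64(-17)), (367, np.int64(-19))]
84 [(274, np.int64(-13)), (275, np.int64(-22)), (366, np.int64(-23)), (367, np.int64(-15))]
76 [[-13.4, -23.1, 76.7], [-13.3, 23.0, 77.8]]
79 [[-11.1, -23.0, 77.6], [-11.0, 23.0, 78.6]]
82 [[-8.7, -22.8, 79.2], [-8.8, 23.0, 78.5]]
85 [[-6.7, -23.0, 77.5], [-6.8, 23.1, 77.3]]
88 [[-4.4, -22.9, 79.0], [-4.6, 23.1, 77.4]]
91 [[-4.3, -25.0, 57.5], [-4.1, 25.0, 59.2]]
94 [[-2.1, -25.2, 55.6], [-2.3, 25.7, 53.1]]
97 [[0.4, -25.2, 55.9], [0.1, 25.7, 53.4]]
```

Request:
send_rows(
  series=[
    {"travel": [0.025,0,0.02],"delta_rot": [0,0,0],"gripper": 1},
    {"travel": [0.025,0,0.12],"delta_rot": [0,0,0],"gripper": 1},
    {"travel": [0.025,0,0.24],"delta_rot": [0,0,0],"gripper": 1},
    {"travel": [0.025,0,0.33],"delta_rot": [0,0,0],"gripper": 1},
    {"travel": [0.025,0,0.39],"delta_rot": [0,0,0],"gripper": 1},
    {"travel": [0.025,0,0.42],"delta_rot": [0,0,0],"gripper": 1},
    {"travel": [0.025,0,0.44],"delta_rot": [0,0,0],"gripper": 1},
    {"travel": [0.025,0,0.45],"delta_rot": [0,0,0],"gripper": 1},
    {"travel": [0.025,0,0.455],"delta_rot": [0,0,0],"gripper": 1},
    {"travel": [0.025,0,0.455],"delta_rot": [0,0,0],"gripper": 1},
  ],
)

```text
t: 5.75
ee_pos: [0.5962, 0.0284, 0.0457]
orientation: [2.181, 2.257, 0.004]
contact_force: [-0.6, 0.2, -3.0]
finger_gap: 0.0155
grasp_force: 59.4
```

Request:
send_rows(
  series=[
    {"travel": [0,0,0.005],"delta_rot": [0,0,0],"gripper": 1},
    {"travel": [0,0,0.01],"delta_rot": [0,0,0],"gripper": 1},
    {"travel": [0,0,0.014],"delta_rot": [0,0,0],"gripper": 1},
    {"travel": [0,0,0.014],"delta_rot": [0,0,0],"gripper": 1},
  ],
)

```text
t: 6.15
ee_pos: [0.5956, 0.0283, 0.0415]
orientation: [2.182, 2.257, 0.003]
contact_force: [0.2, -0.2, -3.7]
finger_gap: 0.0155
grasp_force: 59.5
```

```bash
python3 - <<'E'
from h import *
import pickle
c=cam('wrist'); s=cam('scene');pickle.dump((c,s),open('w4.pkl','wb'))
a=cv2.resize(c['color'][60:260,200:440],None,fx=2,fy=2,interpolation=2);b=cv2.resize(s['color'][150:260,330:430],(400,440),interpolation=2)
im=np.zeros((440,880,3),np.uint8);im[:400,:480]=a;im[:,480:]=b
cv2.imwrite('pics/w4.png',cv2.resize(im,(800,400))[:,:,::-1])
for i in range(3):
    o=get_obs();print(o['t'],o['ee_pos'],o['contact_force']);read_camera('side') if i<2 else 0
E
```

```text
6.25 [0.59567516 0.02830225 0.04152732] [ 0.22231601 -0.68396129 -2.86960928]
6.3 [0.59567123 0.02831845 0.04151771] [ 0.10644177 -0.24436539 -2.51337233]
6.35 [0.59568871 0.02827757 0.04154647] [-0.61803517  0.23756926 -2.81756314]
```

View pics/w4.png

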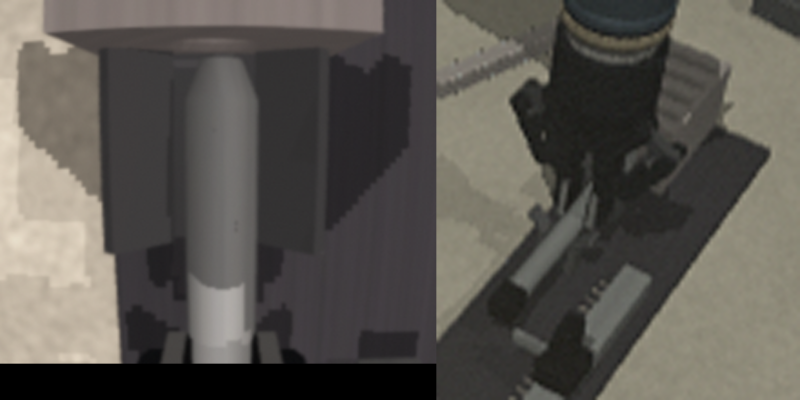

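The rod lies in the near cradle with its nose just outside the bore. It is about 1.5–2 mm off to the rail side: flares at 100–325 in the crop, rod centre at 222. I'll shift it across, then seat it.

Request:
send_rows(
  series=[
    {"travel": [0,-0.004,0],"delta_rot": [0,0,0],"gripper": 1},
    {"travel": [0,-0.0065,0],"delta_rot": [0,0,0],"gripper": 1},
    {"travel": [0,-0.0065,0.004],"delta_rot": [0,0,0],"gripper": 1},
    {"travel": [0,-0.0065,0.006],"delta_rot": [0,0,0],"gripper": 1},
    {"travel": [0,-0.0065,0.006],"delta_rot": [0,0,0],"gripper": 1},
  ],
)

```text
t: 6.85
ee_pos: [0.5941, 0.0283, 0.0408]
orientation: [2.181, 2.257, 0.002]
contact_force: [-1.9, -1.2, 4.8]
finger_gap: 0.0153
grasp_force: 60.3
```

Request:
send_rows(
  series=[
    {"travel": [0.01,0,-0.002],"delta_rot": [0,0,0],"gripper": 1},
    {"travel": [0.025,0,-0.002],"delta_rot": [0,0,0],"gripper": 1},
    {"travel": [0.04,0,-0.002],"delta_rot": [0,0,0],"gripper": 1},
    {"travel": [0.055,0,-0.002],"delta_rot": [0,0,0],"gripper": 1},
    {"travel": [0.064,0,-0.002],"delta_rot": [0,0,0],"gripper": 1},
    {"travel": [0.064,0,-0.002],"delta_rot": [0,0,0],"gripper": 1},
  ],
)

```text
t: 7.45
ee_pos: [0.5941, 0.0449, 0.0409]
orientation: [2.18, 2.257, 0.005]
contact_force: [1.0, -2.7, 4.5]
finger_gap: 0.015
grasp_force: 60.3
```

Request:
send_rows(
  series=[
    {"travel": [0,0,0],"delta_rot": [0,0,0],"gripper": 0.6},
    {"travel": [0,0,0],"delta_rot": [0,0,0],"gripper": 0.6},
    {"travel": [0,0,0],"delta_rot": [0,0,0],"gripper": 0.6},
    {"travel": [0,0,-0.04],"delta_rot": [0,0,0],"gripper": 0.6},
    {"travel": [0,0,-0.15],"delta_rot": [0,0,0],"gripper": 0.6},
    {"travel": [0,0,-0.3],"delta_rot": [0,0,0],"gripper": 0.6},
    {"travel": [-0.15,0,-0.4],"delta_rot": [0,0,0],"gripper": 1},
    {"travel": [-0.3,0,-0.4],"delta_rot": [0,0,0],"gripper": 1},
    {"travel": [-0.45,0,-0.4],"delta_rot": [0,0,0],"gripper": 1},
    {"travel": [-0.6,0,-0.4],"delta_rot": [0,0,0],"gripper": 1},
    {"travel": [-0.6,0,-0.4],"delta_rot": [0,0,0],"gripper": 1},
  ],
)

```text
t: 8.55
ee_pos: [0.5981, -0.1134, 0.1408]
orientation: [2.191, 2.244, -0.001]
contact_force: [0.1, 0.1, 0.1]
finger_gap: 0.0004
grasp_force: 0.0
```

```bash
python3 - <<'E'
from h import *
import pickle
c=cam('wrist'); s=cam('scene');pickle.dump((c,s),open('w5.pkl','wb'))
o=get_obs();print(o['t'],o['ee_pos'],o['finger_gap'])
f,x,y=fx([.5915,.1093],1.95);f=f-x*.0035
p=o['ee_pos'];print('tcp',(p[:2]-f)@x,(p[:2]-f)@y)
a=cv2.resize(c['color'][60:320,160:480],(492,400),interpolation=2);b=cv2.resize(s['color'][150:280,320:420],(308,400),interpolation=2)
cv2.imwrite('pics/w5.png',np.hstack([a,b])[:,:,::-1])
E
```

```text
8.65 [ 0.5982942  -0.10641768  0.14103549] -0.0001127036414483397
tcp 0.2193239462381612 -0.0005500368184484216
```

View pics/w5.png

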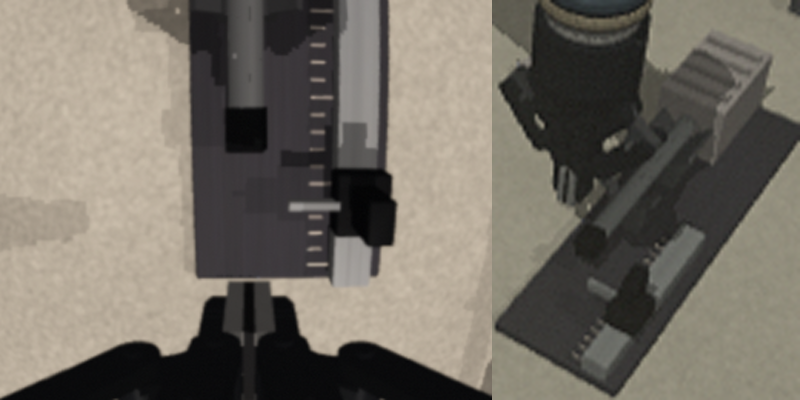

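The rod rests in the cradles with its nose in the bore, its head end at crop (245,152) and the pointer at (290,207). I'll measure both in the fixture frame.

```bash
cat >> h.py <<'E'
F=fx([.5915,.1093],1.95);F=(F[0]-F[1]*.0035,F[1],F[2])
def loc(q): return np.round([(q[:2]-F[0])@F[1]*1e3,(q[:2]-F[0])@F[2]*1e3,q[2]*1e3],1)
def W(x,y,z): return [*(F[0]+F[1]*x+F[2]*y),z]
E
python3 - <<'E'
from h import *
import pickle
c,s=pickle.load(open('w5.pkl','rb'))
print('end',loc(onz(c,319.3,158.8,.050)),'ptr',loc(onz(c,348.6,194.6,.05)))
P=cloud(c)
print([loc(P[v,319]).tolist() for v in range(120,170,5)])
print('tab',loc(onz(c,160+382*.65,60+222*.65,.084)))
go(W(.212,0,.040),-F[1])
E
```

```text
end [186.4  -2.5  50. ] ptr [214.6  20.   50. ]
[[156.9, -2.4, 55.3], [160.6, -2.4, 53.5], [164.3, -2.5, 54.5], [168.1, -2.5, 53.9], [171.7, -2.5, 55.5], [175.4, -2.6, 55.7], [179.2, -2.6, 54.6], [182.9, -2.6, 55.0], [192.1, -2.9, 13.0], [196.6, -3.0, 12.9]]
tab [213.2  58.6  84. ]
q7 -0.14 rot [ 0.0011  0.     -0.0007] deg [ 0.2  0.  -0.1]
q7 -0.14 rot [ 1.000e-04 -1.800e-03  9.993e-01] deg [  0.   -0.3 179.9]
travel [0.0293 0.0007 0.4041] |d| 0.101
```

Request:
send_rows(
  series=[
    {"travel": [0.073,-0.005,0.05],"delta_rot": [0.001,0,0],"gripper": 1},
    {"travel": [0.073,-0.005,0.15],"delta_rot": [0.001,0,0],"gripper": 1},
    {"travel": [0.073,-0.005,0.25],"delta_rot": [0.001,0,0],"gripper": 1},
    {"travel": [0.073,-0.005,0.31],"delta_rot": [0.001,0,0],"gripper": 1},
    {"travel": [0.073,-0.005,0.34],"delta_rot": [0.001,0,0],"gripper": 1},
    {"travel": [0.073,-0.005,0.37],"delta_rot": [0.001,0,0],"gripper": 1},
    {"travel": [0.073,-0.005,0.392],"delta_rot": [0.001,0,0],"gripper": 1},
    {"travel": [0.073,-0.005,0.392],"delta_rot": [0.001,0,0],"gripper": 1},
  ],
)

```text
t: 9.45
ee_pos: [0.5968, -0.0874, 0.0425]
orientation: [2.183, 2.259, -0.001]
contact_force: [0.1, 0.1, 0.7]
finger_gap: -0.0001
grasp_force: 0.0
```

```bash
python3 - <<'E'
from h import *
import pickle
c=cam('wrist'); s=cam('scene');pickle.dump((c,s),open('w6.pkl','wb'))
o=get_obs();print(o['t'],loc(o['ee_pos']),o['contact_force'])
P=cloud(s);m=(s['color'].max(-1)<60)
# head & pointer check in wrist depth along the axis
Q=cloud(c)
print([loc(Q[v,320]).tolist() for v in range(150,300,8)])
E
```

```text
9.55 [200.4  -1.   43.2] [ 0.03736812 -0.30250456  0.46622556]
[[143.7, -2.6, 53.1], [147.1, -2.6, 53.6], [150.7, -2.6, 53.0], [154.3, -2.6, 52.6], [157.5, -2.6, 54.1], [160.9, -2.6, 55.1], [164.8, -2.6, 53.7], [168.2, -2.6, 54.6], [172.1, -2.6, 53.9], [175.5, -2.6, 54.9], [179.4, -2.6, 54.5], [183.6, -2.6, 53.9], [188.1, -2.6, 52.5], [188.3, -2.6, 61.0], [188.2, -2.6, 69.3], [188.6, -2.5, 75.8], [190.1, -2.5, 79.7], [193.6, -2.5, 80.0], [196.8, -2.5, 80.9]]
```

Request:
send_rows(
  series=[
    {"travel": [0.01,0,0],"delta_rot": [0,0,0],"gripper": 1},
    {"travel": [0.02,0,0],"delta_rot": [0,0,0],"gripper": 1},
    {"travel": [0.03,0,0],"delta_rot": [0,0,0],"gripper": 1},
    {"travel": [0.04,0,0],"delta_rot": [0,0,0],"gripper": 1},
    {"travel": [0.05,0,0],"delta_rot": [0,0,0],"gripper": 1},
    {"travel": [0.06,0,0],"delta_rot": [0,0,0],"gripper": 1},
    {"travel": [0.07,0,0],"delta_rot": [0,0,0],"gripper": 1},
    {"travel": [0.076,0,0],"delta_rot": [0,0,0],"gripper": 1},
  ],
)

```text
t: 10.35
ee_pos: [0.5963, -0.0682, 0.0427]
orientation: [2.183, 2.259, -0.0]
contact_force: [0.3, -3.5, 3.2]
finger_gap: -0.0
grasp_force: 1.7
```

Request:
send_rows(
  series=[
    {"travel": [0.006,0,0],"delta_rot": [0,0,0],"gripper": 1},
    {"travel": [0.012,0,0],"delta_rot": [0,0,0],"gripper": 1},
    {"travel": [0.018,0,0],"delta_rot": [0,0,0],"gripper": 1},
  ],
)

```text
t: 10.65
ee_pos: [0.596, -0.0639, 0.0426]
orientation: [2.183, 2.259, -0.001]
contact_force: [0.7, -3.6, 2.1]
finger_gap: 0.0
grasp_force: 1.7
```

Sliding friction is about 3.5 N. I'll continue.

Request:
send_rows(
  series=[
    {"travel": [0.006,0,0],"delta_rot": [0,0,0],"gripper": 1},
    {"travel": [0.012,0,0],"delta_rot": [0,0,0],"gripper": 1},
    {"travel": [0.018,0,0],"delta_rot": [0,0,0],"gripper": 1},
  ],
)

```text
t: 10.95
ee_pos: [0.5959, -0.062, 0.0426]
orientation: [2.183, 2.256, -0.005]
contact_force: [0.6, -9.2, 2.6]
finger_gap: -0.0001
grasp_force: 4.7
```

Request:
send_rows(
  series=[
    {"travel": [0.006,0,0],"delta_rot": [0,0,0],"gripper": 1},
    {"travel": [0.012,0,0],"delta_rot": [0,0,0],"gripper": 1},
  ],
)

```text
t: 11.15
ee_pos: [0.5959, -0.0619, 0.0426]
orientation: [2.183, 2.252, -0.009]
contact_force: [1.1, -13.5, 2.8]
finger_gap: -0.0003
grasp_force: 7.0
```

The rod stopped dead, with force rising from 3.5 to 13.5 N and no motion. I'll record the position, back off and lift.

```bash
python3 -c "
from h import *
o=get_obs();print(loc(o['ee_pos']),o['contact_force'],o['t'])"
```

```text
[174.8  -1.5  42.6] [  1.10759962 -13.53729263   2.79483994] 11.15
```

Request:
send_rows(
  series=[
    {"travel": [0,0,0],"delta_rot": [0,0,0],"gripper": 1},
    {"travel": [0,0,0],"delta_rot": [0,0,0],"gripper": 1},
    {"travel": [-0.03,0,0],"delta_rot": [0,0,0],"gripper": 1},
    {"travel": [-0.05,0,-0.02],"delta_rot": [0,0,0],"gripper": 1},
    {"travel": [-0.05,0,-0.15],"delta_rot": [0,0,0],"gripper": 1},
    {"travel": [-0.2,0,-0.3],"delta_rot": [0,0,0],"gripper": 1},
    {"travel": [-0.38,0,-0.38],"delta_rot": [0,0,0],"gripper": 1},
    {"travel": [-0.38,0,-0.38],"delta_rot": [0,0,0],"gripper": 1},
    {"travel": [-0.38,0,-0.38],"delta_rot": [0,0,0],"gripper": 1},
  ],
)

```text
t: 12.05
ee_pos: [0.599, -0.152, 0.1381]
orientation: [2.186, 2.256, 0.001]
contact_force: [-0.5, 1.1, 0.6]
finger_gap: -0.0001
grasp_force: 0.0
```

```bash
python3 - <<'E'
from h import *
import pickle
c=cam('wrist'); s=cam('scene');pickle.dump((c,s),open('w7.pkl','wb'))
o=get_obs();print(o['t'],loc(o['ee_pos']))
P=cloud(c);L=np.c_[(P.reshape(-1,3)[:,:2]-F[0])@F[1],(P.reshape(-1,3)[:,:2]-F[0])@F[2],P.reshape(-1,3)[:,2]]
m=(abs(L[:,2]-.054)<.004)&(abs(L[:,1])<.012)&(L[:,0]>.1)&(L[:,0]<.25);print('head end x',np.percentile(L[m,0],[98,99.7]),m.sum())
col=c['color'].reshape(-1,3)
m=(abs(L[:,2]-.084)<.004)&(L[:,1]>.045)&(L[:,1]<.075)&(L[:,0]>.1)&(L[:,0]<.28);print('tab',np.percentile(L[m,0],[1,50,99]),np.percentile(L[m,1],[1,99]),m.sum())
m=(abs(L[:,2]-.05)<.004)&(L[:,1]>.022)&(L[:,1]<.04)&(L[:,0]>.18)&(L[:,0]<.25);print('ptr',np.percentile(L[m,0],[1,50,99]),m.sum())
print('go outer of tab');go(W(.242,.059,.12),-F[1])
E
```

```text
12.15 [262.1  -1.8 137. ]
head end x [0.16278472 0.16328733] 1685
tab [0.20350051 0.2136952  0.2241548 ] [0.05102935 0.06478362] 668
ptr [0.21153131 0.21348024 0.21553804] 131
go outer of tab
q7 -0.06 rot [-0.0003 -0.0005  0.0007] deg [-0.1 -0.1  0.1]
q7 -0.06 rot [ 8.000e-04 -5.000e-04 -9.993e-01] deg [ 1.000e-01 -1.000e-01 -1.799e+02]
travel [0.0796 0.2435 0.068 ] |d| 0.066
```

Request:
send_rows(
  series=[
    {"travel": [0.02,0.08,0],"delta_rot": [0,0,0],"gripper": 1},
    {"travel": [0.05,0.18,0],"delta_rot": [0,0,0],"gripper": 1},
    {"travel": [0.07,0.24,0.02],"delta_rot": [0,0,0],"gripper": 1},
    {"travel": [0.07,0.242,0.12],"delta_rot": [0,0,0],"gripper": 1},
    {"travel": [0.07,0.242,0.22],"delta_rot": [0,0,0],"gripper": 1},
    {"travel": [0.07,0.242,0.28],"delta_rot": [0,0,0],"gripper": 1},
    {"travel": [0.07,0.242,0.316],"delta_rot": [0,0,0],"gripper": 1},
    {"travel": [0.07,0.242,0.316],"delta_rot": [0,0,0],"gripper": 1},
    {"travel": [0.07,0.242,0.316],"delta_rot": [0,0,0],"gripper": 1},
  ],
)

```text
t: 13.05
ee_pos: [0.6594, -0.1314, 0.0594]
orientation: [2.182, 2.259, 0.001]
contact_force: [-0.2, 0.3, -0.3]
finger_gap: -0.0
grasp_force: 0.0
```

```bash
python3 -c "
from h import *
o=get_obs();print(loc(o['ee_pos']),o['contact_force'],o['t']);go(W(.191,.0585,.058),-F[1])"
```

```text
[246.4  59.7  59.4] [-0.20493487  0.2886554  -0.31126133] 13.05
q7 -0.15 rot [0.0004 0.0001 0.0002] deg [0.1 0.  0. ]
q7 -0.15 rot [-2.000e-04  6.000e-04 -9.998e-01] deg [-0.0e+00  1.0e-01 -1.8e+02]
travel [ 0.2216 -0.0046  0.0053] |d| 0.055
```

Push about 52 mm to TCP x ≈ 194, at about 5 mm per row and slower at the end, then measure.

Request:
send_rows(
  series=[
    {"travel": [0.02,0,0],"delta_rot": [0,0,0],"gripper": 1},
    {"travel": [0.036,-0.001,0],"delta_rot": [0,0,0],"gripper": 1},
    {"travel": [0.052,-0.001,0],"delta_rot": [0,0,0],"gripper": 1},
    {"travel": [0.07,-0.002,0],"delta_rot": [0,0,0],"gripper": 1},
    {"travel": [0.09,-0.002,0],"delta_rot": [0,0,0],"gripper": 1},
    {"travel": [0.11,-0.003,0],"delta_rot": [0,0,0],"gripper": 1},
    {"travel": [0.13,-0.003,0],"delta_rot": [0,0,0],"gripper": 1},
    {"travel": [0.15,-0.004,0],"delta_rot": [0,0,0],"gripper": 1},
    {"travel": [0.17,-0.004,0],"delta_rot": [0,0,0],"gripper": 1},
    {"travel": [0.188,-0.004,0],"delta_rot": [0,0,0],"gripper": 1},
    {"travel": [0.2,-0.004,0],"delta_rot": [0,0,0],"gripper": 1},
    {"travel": [0.208,-0.004,0],"delta_rot": [0,0,0],"gripper": 1},
  ],
)

```text
t: 14.25
ee_pos: [0.656, -0.0794, 0.0586]
orientation: [2.183, 2.259, -0.001]
contact_force: [0.6, -2.2, 1.7]
finger_gap: 0.0001
grasp_force: 1.1
```

Request:
send_rows(
  series=[
    {"travel": [0,0,0],"delta_rot": [0,0,0],"gripper": 1},
    {"travel": [0,0,0],"delta_rot": [0,0,0],"gripper": 1},
  ],
)

```text
t: 14.45
ee_pos: [0.6553, -0.0792, 0.0582]
orientation: [-2.182, -2.258, 0.001]
contact_force: [0.5, -0.3, -0.3]
finger_gap: -0.0004
grasp_force: 0.0
```

```bash
cat > m.py <<'E'
from h import *
c=cam('wrist'); o=get_obs();print(o['t'],loc(o['ee_pos']),o['contact_force'])
P=cloud(c).reshape(-1,3);L=np.c_[(P[:,:2]-F[0])@F[1],(P[:,:2]-F[0])@F[2],P[:,2]]
def st(n,z,y0,y1,q):
    m=(abs(L[:,2]-z)<.004)&(L[:,1]>y0)&(L[:,1]<y1)&(L[:,0]>.12)&(L[:,0]<.25)
    print(n,m.sum(),(np.percentile(L[m,0],q)*1e3).round(1) if m.any() else '')
st('head',.054,-.012,.008,[98,99.7]); st('tab',.084,.045,.075,[1,50,99]); st('ptr',.05,.024,.037,[1,50,99])
save(c,'pics/last.png',(200,60,440,300),2)
E
python3 m.py
```

```text
14.5 [194.   57.4  58.2] [-0.74942806  0.36289111  0.90692377]
head 2536 [162.4 163.3]
tab 2133 [160.1 172.5 186.8]
ptr 245 [168.7 170.4 173. ]
```

Request:
send_rows(
  series=[
    {"travel": [0.008,0,0],"delta_rot": [0,0,0],"gripper": 1},
    {"travel": [0.016,0,0],"delta_rot": [0,0,0],"gripper": 1},
    {"travel": [0.022,0,0],"delta_rot": [0,0,0],"gripper": 1},
    {"travel": [0.027,0,0],"delta_rot": [0,0,0],"gripper": 1},
    {"travel": [0.031,0,0],"delta_rot": [0,0,0],"gripper": 1},
    {"travel": [0.031,0,0],"delta_rot": [0,0,0],"gripper": 1},
  ],
)

```text
t: 15.1
ee_pos: [0.6556, -0.0719, 0.0585]
orientation: [-2.183, -2.259, 0.001]
contact_force: [-1.0, -2.3, -0.1]
finger_gap: 0.0001
grasp_force: 0.8
```

```bash
python3 m.py
```

```text
15.15 [186.9  58.   58.6] [-1.47013049 -2.2352614  -1.4129678 ]
head 2489 [162.4 163.2]
tab 2134 [153.1 165.3 179.5]
ptr 246 [161.5 163.3 165.9]
```

Request:
send_rows(
  series=[
    {"travel": [-0.03,0,0],"delta_rot": [0,0,0],"gripper": 1},
    {"travel": [-0.08,0,0],"delta_rot": [0,0,0],"gripper": 1},
    {"travel": [-0.1,0,-0.1],"delta_rot": [0,0,0],"gripper": 1},
    {"travel": [-0.2,-0.1,-0.25],"delta_rot": [0,0,0],"gripper": 1},
    {"travel": [-0.33,-0.2,-0.33],"delta_rot": [0,0,0],"gripper": 1},
    {"travel": [-0.36,-0.2,-0.33],"delta_rot": [0,0,0],"gripper": 1},
    {"travel": [-0.36,-0.2,-0.33],"delta_rot": [0,0,0],"gripper": 1},
  ],
)

```text
t: 15.85
ee_pos: [0.6089, -0.1672, 0.1419]
orientation: [2.187, 2.251, -0.0]
contact_force: [-0.2, 0.2, -0.2]
finger_gap: -0.0001
grasp_force: 0.0
```

```bash
python3 m.py
```

```text
15.9 [278.    8.2 141.1] [ 0.31204079  1.22222818 -0.2941242 ]
head 1186 [163.  163.3]
tab 665 [153.9 164.8 175.1]
ptr 97 [162.3 164.6 166.5]
```

View pics/last.png

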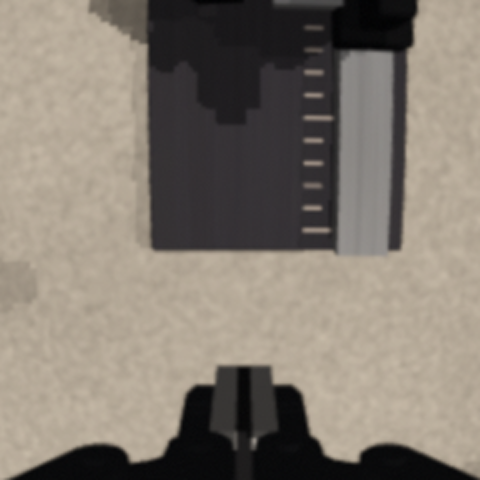

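The last view shows the gripper well clear of the plate, with the rider and head at the crop's top edge. By depth the pointer is about 164 mm out and the head's end about 163 mm, which is within tolerance. I'm handing in.

```bash
python3 -c "
from workcell import sign_off
print(sign_off())"
```

```text
the job is handed in; nothing more can be done
None
```

The job is handed in, though the hand-in returned no verdict: the rod stopped against the bore bottom at about 37 mm depth (push force rose to 13.5 N with no further motion), the pointer is within about 1 mm of the head's outer end, and the arm is clear.

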